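# Feed sign spacers through the gate into the drop slot

## Robot

A 6-joint arm with a two-finger parallel gripper is mounted at the origin on the work surface. World frame = base frame: x ahead of the robot, y to its left, z up, the work surface at z = 0. Lengths are in m, angles in rad, forces in N, time in s.
With the tool pointing down it reaches from about 0.3 to 0.75 m from the base axis. Payload 8.5 kg.
Tool frame: the origin (TCP) lies midway between the tips of the shut fingers; the grasp point (between the pads) lies 19 mm behind it; z points along the fingers, y is the direction in which the jaws open and shut (so a half turn about z gives the same grasp; the last joint's range is limited). The gripper opens to 88 mm and grips with 3 to 60 N. Pads are 18 mm wide; open, the fingers measure 123 mm over their backs; the gripper's body (75 mm by 187 mm) begins 45 mm behind the grasp point.
Start: joints at [0.938, 0.381, 1.297, -0, 1.464, -0.215], TCP at [0.223, 0.503, 0.216] pointing down, gripper open.
Joint ranges: [-3.11, 3.11], [-0.89, 2.33], [0.22, 2.48], [-1.42, 4.56], [0.17, 2.85], [-2.88, 2.88]. Speed limits (rad/s): [2.39, 2.39, 3.14, 3.14, 3.14, 3.14].

## Interface

Orientations are given as a unit quaternion [x, y, z, w].
In Python, from station import ctrl gives the robot as it stands. The module is installed in compiled form; this text tells all that it offers.
- The arm moves only by the shell command python3 -m crank 'ROWS'. ROWS is text: rows parted by semicolons, each of 5 numbers parted by spaces: the shift along the tool's x, y, z in cm, then the turn about the tool's z in rad, then the closure, from 0 (fully open) to 1 (shut). A call has 1 to 12 rows; each row shifts and turns the commanded pose from where the row before left it, along the tool's axes as they then stand; what a row does not reach is not made up. A row lasts 1/10 s, in which the tool goes at most 50 mm and 8.59 degrees, less where a joint would pass 70% of its speed; a pose out of reach is approached as far as the arm can. A call is refused whole if a number of a shift passes 5 or a number of a turn 0.15, either way. A call with a gripper value outside its range is refused whole. The fingers move at their own pace and stop on an object; the grip force is fixed at half the most. Time passes only in rows, so rows that do not move let the fingers close. It gives the time, the measured TCP pose, the force and the opening at its end, in the units of the state.
- ctrl.get_state(): the state, without advancing time (a new reading comes with each control period).
- ctrl.read_camera(name): name is "scene" or "top" or "wrist"; returns the picture (480x640x3 uint8, red, green, blue); there is no depth.
- ctrl.get_calibration(name): a dict with "camera_matrix" (3x3 intrinsics, pixels), "rvec" (rotation vector, rad) and "tvec" (3), from world to camera coordinates, as OpenCV has them. Camera axes: x right, y down, z forward; pixel columns grow to the right and rows downward; lengths in m; the calibration is good to about 2 mm. A picture is of the moment at which its call begins: read the wrist's pose just before it. get_calibration takes no time and is no camera call; for the wrist camera it gives the pose at the moment of the call.
- ctrl.hand_in(): hands the job in, once; it reports no verdict.
The state is a dict: "t": time; "joints": joint angles; "joint_velocities": joint speeds; "joint_torque": joint torques, N m; "tool_pos": TCP position; "ee_rot": TCP orientation; "wrist_force": force on the tool from outside, world axes, zero at the start; "torque": the same for the moment, N m; "grip_width": finger opening in m.
Only numpy, scipy, OpenCV 4.12 (cv2) and the standard library are available. Lean on these libraries where they do the work, as an engineer would, in place of code of your own. Each camera call takes 0.05 s, during which the arm holds its last target. There are 200 camera calls.

## Task

With the tips or the outside of the fingers, push the three silver aluminium spacers across the raised blue tray and through the narrow gap between the yellow gate bars, one at a time, so that each has dropped into the slot behind the gate before the next goes through. Push only: do not lift anything. Leave the brass spacer where it lies on the tray, and everything else on the bench where it is.

Things in the scene. Friction and masses are not known exactly. Their poses are not given: they have to be found in the camera images.
- tray: blue raised tray fixed to the bench. Origin on the bench; x points to the gate, y left of that, z up. Flat floor 55 mm above the bench, x = -155 (back) to +55 mm (gate), y = -165 to +165 mm, with rims 5 mm thick, 12 mm high inside the back and side edges. The spacers start within x = -95 to -5, y = -97 to +97 mm, at least 50 mm apart centre to centre
- gate (a point): middle of the gate at floor height, on its tray side; axes as the tray, x points out through the gate. Two yellow bars (x = 0 to 6 mm, 20 mm high above the floor) close the end of the tray but for a gap 38 mm wide, y = -19 to +19 mm. The floor ends at x = 0: a spacer whose centre is pushed a few mm past it tips over the edge and drops. The fingers need not enter the gap
- slot (a point): middle of the slot floor, directly behind the gate; axes as the tray. The slot is an open-topped dark pocket, 52 mm long in x from the end of the tray floor, 100 mm wide in y, 50 mm deep below the tray floor, its far wall rising 18 mm above tray floor height
- spacer_a_mid (a point): centre (6 mm above its underside) of a silver aluminium stand-off spacer: a solid round disc 26 mm in diameter, 12 mm high, lying flat on the tray floor with its axis upright, about 20 g (all three are alike, and start scattered over the tray). To be pushed through the gate into the slot.
- spacer_b_mid (a point): centre (6 mm above its underside) of a silver aluminium stand-off spacer: a solid round disc 26 mm in diameter, 12 mm high, lying flat on the tray floor with its axis upright, about 20 g (all three are alike, and start scattered over the tray). To be pushed through the gate into the slot.
- spacer_c_mid (a point): centre (6 mm above its underside) of a silver aluminium stand-off spacer: a solid round disc 26 mm in diameter, 12 mm high, lying flat on the tray floor with its axis upright, about 20 g (all three are alike, and start scattered over the tray). To be pushed through the gate into the slot.
- spacer_brass_mid (a point): centre of the brass (yellow metal) spacer, the same size as the aluminium ones, about 54 g, lying flat on the tray. To be left where it lies
- chevron: bystander; leave it where it is. Brushed aluminium V-shaped sign piece lying flat on the bench about 245 mm to the +y side of the tray's origin, some 120 x 120 mm, 18 mm high; origin under its middle
- pliers: bystander; leave it where it is. Red-handled pliers lying flat on the bench about 240 mm to the -y side of the tray's origin, 150 mm long, 14 mm high; origin under the pivot
- block: bystander; leave it where it is. Amber block, 80 x 80 x 70 mm high; origin under its middle
- strip: bystander; leave it where it is. Flat brass strip 180 x 25 x 4 mm; origin under its middle
- flask: bystander; leave it where it is. Blue drinking bottle 72 mm in diameter, 230 mm tall; origin under its middle
- sander: bystander; leave it where it is. Round sander resting on its pad, 124 mm in diameter, 86 mm high, with a handle 140 mm long from its axis along its x; origin under its middle

How it is judged:
On the way, in this order (a step that is already met when the one before it is completed fails the run):
1. one aluminium spacer has dropped into the slot, alone (((x of spacer_a_mid in the frame of gate between 0 and 0.056 m and y of spacer_a_mid in the frame of gate between -0.055 and 0.055 m and z of spacer_a_mid in the frame of gate below -0.008 m) or (x of spacer_b_mid in the frame of gate between 0 and 0.056 m and y of spacer_b_mid in the frame of gate between -0.055 and 0.055 m and z of spacer_b_mid in the frame of gate below -0.008 m) or (x of spacer_c_mid in the frame of gate between 0 and 0.056 m and y of spacer_c_mid in the frame of gate between -0.055 and 0.055 m and z of spacer_c_mid in the frame of gate below -0.008 m))), for 0.2 s.
2. a second aluminium spacer has followed, alone ((((x of spacer_a_mid in the frame of gate between 0 and 0.056 m and y of spacer_a_mid in the frame of gate between -0.055 and 0.055 m and z of spacer_a_mid in the frame of gate below -0.008 m) and (x of spacer_b_mid in the frame of gate between 0 and 0.056 m and y of spacer_b_mid in the frame of gate between -0.055 and 0.055 m and z of spacer_b_mid in the frame of gate below -0.008 m)) or ((x of spacer_a_mid in the frame of gate between 0 and 0.056 m and y of spacer_a_mid in the frame of gate between -0.055 and 0.055 m and z of spacer_a_mid in the frame of gate below -0.008 m) and (x of spacer_c_mid in the frame of gate between 0 and 0.056 m and y of spacer_c_mid in the frame of gate between -0.055 and 0.055 m and z of spacer_c_mid in the frame of gate below -0.008 m)) or ((x of spacer_b_mid in the frame of gate between 0 and 0.056 m and y of spacer_b_mid in the frame of gate between -0.055 and 0.055 m and z of spacer_b_mid in the frame of gate below -0.008 m) and (x of spacer_c_mid in the frame of gate between 0 and 0.056 m and y of spacer_c_mid in the frame of gate between -0.055 and 0.055 m and z of spacer_c_mid in the frame of gate below -0.008 m)))), for 0.2 s.
3. the third aluminium spacer has followed (x of spacer_a_mid in the frame of gate between 0 and 0.056 m and y of spacer_a_mid in the frame of gate between -0.055 and 0.055 m and z of each of spacer_a_mid, spacer_b_mid, spacer_c_mid in the frame of gate below -0.008 m and x of spacer_b_mid in the frame of gate between 0 and 0.056 m and y of spacer_b_mid in the frame of gate between -0.055 and 0.055 m and x of spacer_c_mid in the frame of gate between 0 and 0.056 m and y of spacer_c_mid in the frame of gate between -0.055 and 0.055 m), for 0.2 s.
At the end, for the whole second after the job is handed in: All three aluminium spacers lie in the slot behind the gate, their centres more than 8 mm below the tray floor; the brass spacer lies within 15 mm of where it started and the other things on the bench within 30 mm (all of step 3 and distance of spacer_brass_mid from where it was at the start of the episode below 0.015 m and distance of each of chevron, pliers, block, strip, flask, sander from where it was at the start of the episode below 0.03 m); the robot touches nothing.
It fails at once if a spacer is lifted: its centre more than 18 mm above the tray floor (6 mm when it lies flat) (z of any of spacer_a_mid, spacer_b_mid, spacer_c_mid, spacer_brass_mid in the frame of gate above 0.018 m).
It fails at once if the brass spacer is moved more than 15 mm (distance of spacer_brass_mid from where it was at the start of the episode above 0.015 m).
It fails at once if another thing on the bench is moved more than 30 mm (distance of any of chevron, pliers, block, strip, flask, sander from where it was at the start of the episode above 0.03 m).
It also fails if it takes over 72 s, if anything falls off the work surface, if the arm or the gripper's body presses on something with over 40 N, if the wrist force passes 120 N, or if a joint passes its speed limit or range.

## Working session

There is one attempt and no reset: what is moved stays moved. The work goes in short steps, Python scripts to look and compute and a shell command to move; the robot and the scene stay as the last step left them, time stands still between calls to the robot, and variables do not carry over. Pictures are saved under pics/ and viewed, about 8 in all and at most 12, crops included, and the job is handed in when it is done.

```bash
mkdir -p pics
python3 - <<'E'
from station import ctrl
import cv2
s=ctrl.get_state();print(s)
for n in("top","scene"):
    cv2.imwrite(f"pics/{n}1.png",ctrl.read_camera(n)[:,:,::-1]);print(n,ctrl.get_calibration(n))
E
```

```text
{'t': 0.0, 'joints': array([ 9.37712973e-01,  3.81211392e-01,  1.29825379e+00, -2.36801325e-05,
        1.46362657e+00, -2.15284411e-01]), 'joint_velocities': array([-2.96149576e-04,  1.49349763e-03, -2.22417374e-04,  9.36674242e-04,
       -1.04956037e-05, -1.55217368e-03]), 'joint_torque': array([ 6.28828166e-04, -4.37904847e+01, -2.24560976e+01,  7.14825257e-02,
        3.51116003e-02, -8.27480881e-05]), 'tool_pos': array([0.22296937, 0.50242783, 0.21583189]), 'ee_rot': array([ 2.07382117e-01,  9.78259728e-01, -6.87964440e-04, -2.97769047e-04]), 'wrist_force': array([0.15550015, 0.36944111, 0.17657146]), 'torque': array([-0.02859529, -0.01184709, -0.04841292]), 'grip_width': 0.08789384493374873}
top {'camera_matrix': array([[487.13576445,   0.        , 319.03056723],
       [  0.        , 487.13576445, 242.33495469],
       [  0.        ,   0.        ,   1.        ]]), 'rvec': array([ 2.24332538, -1.95655426,  0.21494357]), 'tvec': array([-0.05953688,  0.57526194,  1.13944552])}
scene {'camera_matrix': array([[593.15586301,   0.        , 312.81717136],
       [  0.        , 593.15586301, 240.5341354 ],
       [  0.        ,   0.        ,   1.        ]]), 'rvec': array([ 1.55736859,  2.18738727, -0.74301849]), 'tvec': array([ 0.20287145, -0.37663309,  1.69491085])}
```

View pics/top1.png

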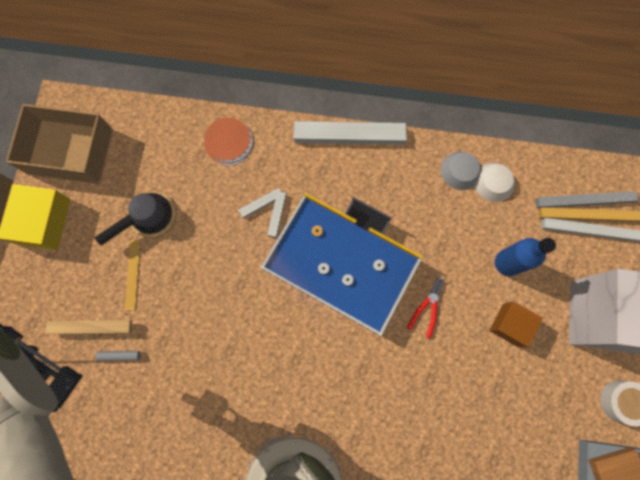

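The top view shows the tray at about (345,260), the gate slot at (368,214), silver discs near (323,268), (348,280) and (379,265), and brass near (317,231). I'll enlarge it.

Run:
```python
import cv2
im=cv2.imread("pics/top1.png")[190:340,250:440]
cv2.imwrite("pics/crop1.png",cv2.resize(im,None,fx=4,fy=4,interpolation=cv2.INTER_CUBIC))
```

```text
(no output)
```

View pics/crop1.png

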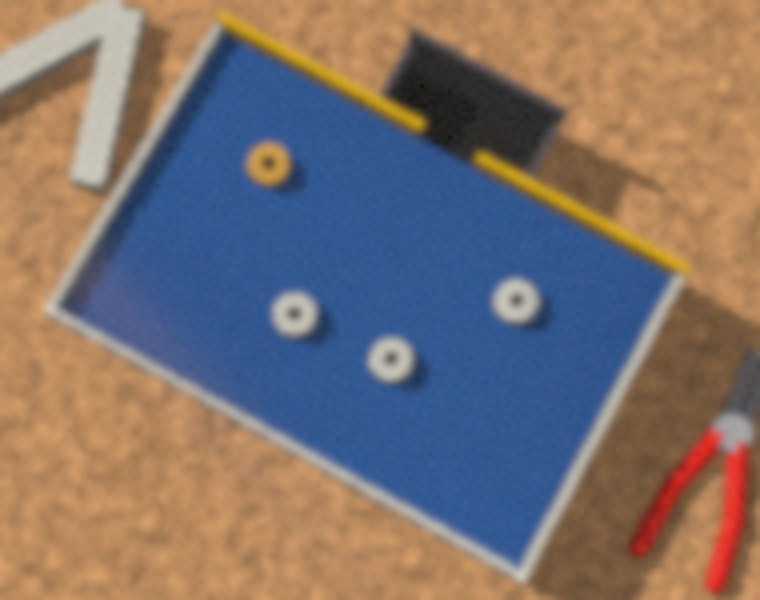

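The crop shows brass at (268,163), silver discs at (295,313), (391,358) and (516,300), the gap between bar ends (425,125) and (477,157), and back corners at (52,308) and (520,578). Next I'll fit the tray pose to these points.

```bash
cat > h.py <<'E'
import numpy as np,cv2
from station import ctrl
from scipy.optimize import least_squares
def px2w(c,uv,z):
    R=cv2.Rodrigues(c["rvec"])[0];o=-R.T@c["tvec"].ravel()
    d=(R.T@np.linalg.inv(c["camera_matrix"])@np.c_[np.atleast_2d(uv),np.ones(len(np.atleast_2d(uv)))].T).T
    return (o+d*((z-o[2])/d[:,2])[:,None])[:,:2]
def rot(a): return np.array([[np.cos(a),-np.sin(a)],[np.sin(a),np.cos(a)]])
def state(T):
    from scipy.spatial.transform import Rotation as Ro
    s=ctrl.get_state();M=Ro.from_quat(s["ee_rot"]).as_matrix()
    p=(s["tool_pos"][:2]-T[:2])@rot(T[2])
    tx=M[:2,0]@rot(T[2])
    return dict(t=s["t"],tray_mm=(p*1000).round(1),z=round(s["tool_pos"][2]*1000,1),xdir_deg=round(np.degrees(np.arctan2(tx[1],tx[0])),1),tilt=M[:,2].round(3),w=s["grip_width"],F=s["wrist_force"].round(1),q=s["joints"].round(2))
E
python3 - <<'E'
from h import *
c=ctrl.get_calibration("top")
f=lambda P:np.array([250,190])+(np.array(P)+.5)/4-.5
W=np.r_[px2w(c,f([(52,308),(520,578)]),.067),px2w(c,f([(222,15),(685,268),(425,125),(477,157)]),.075)]
L=np.array([(-155,165),(-155,-165),(58,165),(58,-165),(58,19),(58,-19)])/1000
r=least_squares(lambda T:(L@rot(T[2]).T+T[:2]-W).ravel(),[.5,0,0])
r2=least_squares(lambda T:(L@rot(T[2]).T+T[:2]-W).ravel(),[.5,0,3])
r=min(r,r2,key=lambda q:q.cost)
T=r.x;np.save("T.npy",T);print(T,(r.fun.reshape(-1,2)*1000).round(1))
D=px2w(c,f([(268,163),(295,313),(391,358),(516,300)]),.067)
print(((D-T[:2])@rot(T[2])*1000).round(1));print(D)
print(state(T))
print("gate world",T[:2]+rot(T[2])@[.055,0])
E
```

```text
[ 0.58031086 -0.05948277  5.90205004] [[-0.6  4.8]
 [-1.7 -2.4]
 [ 1.4  2. ]
 [-1.  -3.6]
 [ 0.1  0.2]
 [ 1.8 -1. ]]
[[ -9.1  91.7]
 [-82.3  31.1]
 [-77.6 -32.8]
 [ -8.9 -81.7]]
[[ 6.05978496e-01  2.90491186e-02]
 [ 5.15471646e-01  4.71008621e-05]
 [ 4.96120512e-01 -6.10654512e-02]
 [ 5.41697971e-01 -1.32006589e-01]]
{'t': 0.1, 'tray_mm': array([-540.7,  388.7]), 'z': np.float64(215.9), 'xdir_deg': np.float64(177.9), 'tilt': array([-0.001, -0.001, -1.   ]), 'w': 0.08806327530460695, 'F': array([ 0.2, -0.4, -0.5]), 'q': array([ 0.94,  0.38,  1.3 ,  0.  ,  1.46, -0.22])}
gate world [ 0.63136422 -0.07994137]
```

```bash
R="";python3 -m crank '-2.4 -2 0 -0.037 0;-2.4 -2 0 0 0.818;-2.4 -2 0 0 0.818;-2.4 -2 0 0 0.818;-2.4 -2 0 0 0.818;-2.4 -2 0 0 0.818;-2.4 -2 0 0 0.818;-2.4 -2 0 0 0.818;-2.4 -2 0 0 0.818;-2.4 -2 0 0 0.818;-2.4 -2 0 0 0.818;-2.4 -2 0 0 0.818' >/dev/null
python3 -m crank '-2.4 -2 0 0 0.818;-2.4 -2 0 0 0.818;-2.4 -2 0 0 0.818;-2.4 -2 0 0 0.818;-2.4 -2 0 0 0.818;0 0 0 0 0.818;0 0 0 0 0.818'
python3 - <<'E'
from h import *
T=np.load("T.npy");print(state(T))
c=ctrl.get_calibration("wrist");cv2.imwrite("pics/w1.png",ctrl.read_camera("wrist")[:,:,::-1])
np.savez("w1.npz",**c)
E
```

```text
t: 2.0
tool_pos: [0.4743, 0.0348, 0.2161]
ee_rot: [0.19, 0.982, 0.0, -0.001]
wrist_force: [-0.7, -0.0, 0.8]
grip_width: 0.0159
{'t': 2.0, 'tray_mm': array([-133.5,   48.1]), 'z': np.float64(216.1), 'xdir_deg': np.float64(180.0), 'tilt': array([-0.001,  0.   , -1.   ]), 'w': 0.015909319100474658, 'F': array([-0.7, -0. ,  0.8]), 'q': array([-0.18,  0.25,  1.49,  0.  ,  1.4 , -1.37])}
```

View pics/w1.png

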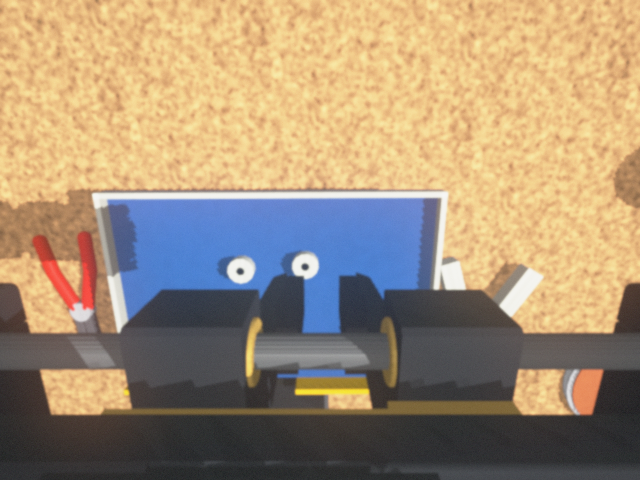

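The wrist view shows A at (305,265), B at (240,270) and back rim corners at (94,193) and (447,192). I'll cross-check these against the top view.

Run:
```python
from h import *
T=np.load("T.npy");c=dict(np.load("w1.npz"))
print(((px2w(c,[(305,265),(240,270),(94,193),(447,192),(296,378)],.067)-T[:2])@rot(T[2])*1000).round(1))
```

```text
[[ -83.4   32.9]
 [ -78.2  -31.3]
 [-154.5 -162. ]
 [-155.3  165.4]
 [  46.9   21.4]]
```

```bash
python3 -m crank '-0.8 -0.8 1.6 0 0.818;-0.8 -0.8 2 0 0.818;0 0 2 0 0.818;0 0 2 0 0.818;0 0 2 0 0.818;0 0 2 0 0.818;0 0 2 0 0.818;0 0 1 0 0.818;0 0 0.8 0 0.818;0 0 0 0 0.818;0 0 0 0 0.818'
python3 - <<'E'
from h import *
T=np.load("T.npy");print(state(T))
E
```

```text
t: 3.15
tool_pos: [0.4837, 0.0142, 0.063]
ee_rot: [0.189, 0.982, -0.0, 0.0]
wrist_force: [0.4, -0.1, 0.5]
grip_width: 0.0164
{'t': 3.15, 'tray_mm': array([-117.1,   32.5]), 'z': np.float64(63.0), 'xdir_deg': np.float64(-180.0), 'tilt': array([ 0.001, -0.   , -1.   ]), 'w': 0.016401738543405892, 'F': array([ 0.4, -0.1,  0.5]), 'q': array([-0.22,  0.45,  1.7 ,  0.  ,  0.99, -1.41])}
```

```bash
python3 -m crank '-0.5 0 0.3 0 0.818;-0.5 0 0 0 0.818;-0.5 0 0 0 0.818;-1 -0.3 0 0 0.818;-1 -0.3 0 0 0.818;-1 -0.3 0 0 0.818;-1 -0.3 0 0 0.818;-1 -0.3 0 0 0.818;-1 -0.3 0 0 0.818;-1 -0.3 0 0 0.818;-1 -0.3 0 0 0.818;-1 -0.3 0 0 0.818'
python3 -m crank '-1 -0.3 0 0 0.818;-1 -0.2 0 0 0.818;0 0 0 0 0.818;0 0 0 0 0.818' >/dev/null
python3 - <<'E'
from h import *
T=np.load("T.npy");print(state(T))
im=ctrl.read_camera("top")[190:340,250:440,::-1]
cv2.imwrite("pics/c2.png",cv2.resize(im,None,fx=4,fy=4,interpolation=cv2.INTER_CUBIC))
E
```

```text
t: 4.35
tool_pos: [0.5715, -0.0506, 0.0594]
ee_rot: [0.189, 0.982, -0.0, -0.0]
wrist_force: [0.2, 0.3, -0.1]
grip_width: 0.016
{'t': 4.75, 'tray_mm': array([7.6, 0.3]), 'z': np.float64(59.3), 'xdir_deg': np.float64(-180.0), 'tilt': array([-0.,  0., -1.]), 'w': 0.01582910466658728, 'F': array([ 0.1,  0.5, -0.1]), 'q': array([-0.31,  0.6 ,  1.4 ,  0.  ,  1.14, -1.5 ])}
```

View pics/c2.png

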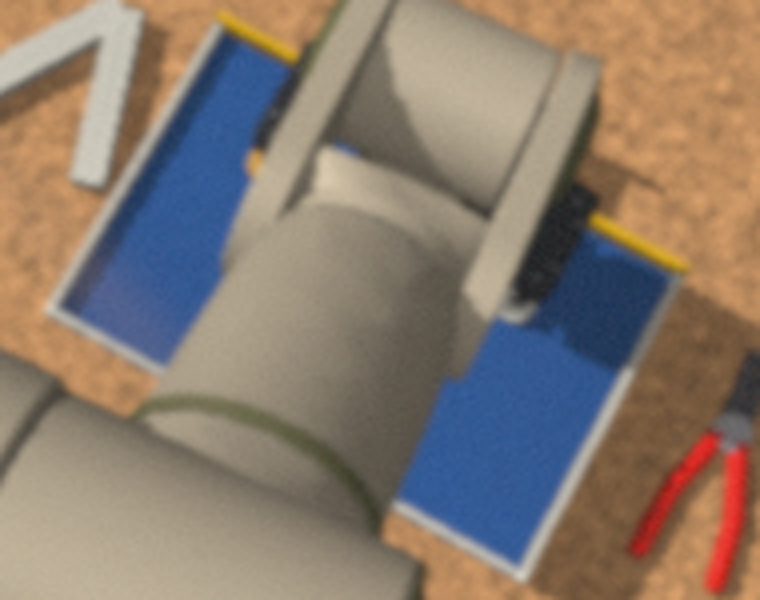

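The arm hides the view. I'll push on to the gate and check with the scene camera.

```bash
python3 -m crank '-0.8 0 0 0 0.818;-0.8 0 0 0 0.818;-0.8 0 0 0 0.818;-0.7 0 0 0 0.818;-0.5 0 0 0 0.818;0 0 0 0 0.818;0 0 0 0 0.818'
python3 - <<'E'
from h import *
T=np.load("T.npy");print(state(T))
c=ctrl.get_calibration("scene")
g=np.r_[T[:2]+rot(T[2])@[.055,0],.055]
u=cv2.projectPoints(g,c["rvec"],c["tvec"],c["camera_matrix"],None)[0].ravel().astype(int);print(u)
im=ctrl.read_camera("scene")[max(u[1]-60,0):u[1]+60,max(u[0]-80,0):u[0]+80,::-1]
cv2.imwrite("pics/s2.png",cv2.resize(im,None,fx=4,fy=4,interpolation=cv2.INTER_CUBIC))
E
```

```text
t: 5.5
tool_pos: [0.6209, -0.0754, 0.0593]
ee_rot: [0.189, 0.982, 0.0, -0.0]
wrist_force: [0.5, 1.1, 0.5]
grip_width: 0.0158
{'t': 5.5, 'tray_mm': array([43.6,  0.3]), 'z': np.float64(59.3), 'xdir_deg': np.float64(-180.0), 'tilt': array([-0.,  0., -1.]), 'w': 0.015799553183506867, 'F': array([0.5, 1.1, 0.5]), 'q': array([-0.31,  0.65,  1.3 ,  0.  ,  1.19, -1.5 ])}
[275 262]
```

View pics/s2.png

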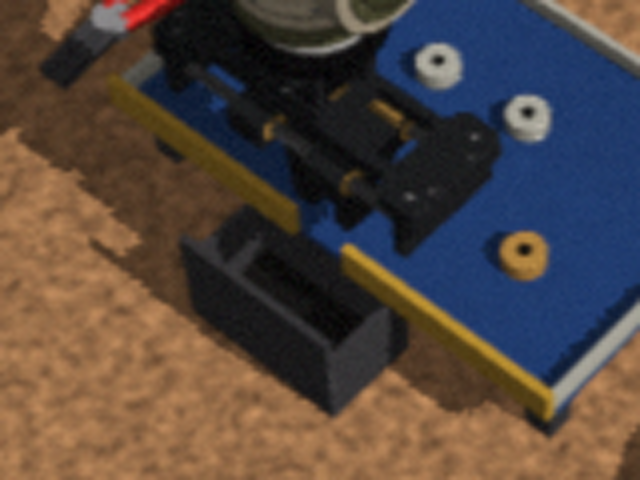

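The scene shows two silver discs at (438,66) and (527,118), brass at (525,255), and nothing in the gap or visible in the slot. I'll check which discs these are.

Run:
```python
from h import *
T=np.load("T.npy");c=ctrl.get_calibration("scene")
f=lambda P:np.array([275-80,262-60])+(np.array(P)+.5)/4-.5
print(((px2w(c,f([(438,66),(527,118),(525,255),(299,210),(345,250),(551,405)]),.067)-T[:2])@rot(T[2])*1000).round(1))
for q in [(-83,32.5),(-78,-32),(-9,-82),(-9,91)]:
    w=np.r_[T[:2]+rot(T[2])@(np.array(q)/1000),.067]
    u=cv2.projectPoints(w,c["rvec"],c["tvec"],c["camera_matrix"],None)[0].ravel();print(q,((u-[195,202])*4).round())
```

```text
[[-73.2 -28.4]
 [-77.7  35.3]
 [ -5.2  95.7]
 [ 53.2 -18.7]
 [ 56.2  19. ]
 [ 58.  167.4]]
(-83, 32.5) [528. 108.]
(-78, -32) [437.  56.]
(-9, -82) [293.  83.]
(-9, 91) [521. 244.]
```

A and B have not moved, so the fingers missed A. I'll compare the visible fingertips with the projected TCP.

Run:
```python
from h import *
T=np.load("T.npy");s=ctrl.get_state()
out=[]
for n in("scene","wrist"):
    c=ctrl.get_calibration(n);im=ctrl.read_camera(n)[:,:,::-1].copy()
    loc=lambda q:np.r_[T[:2]+rot(T[2])@(np.array(q[:2])/1000),q[2]/1000]
    P=lambda w:cv2.projectPoints(w,c["rvec"],c["tvec"],c["camera_matrix"],None)[0].ravel()
    k=P(s["tool_pos"])
    x0,y0=np.clip((k-[50,75]).astype(int),0,[540,330]);
    cr=cv2.resize(im[y0:y0+150,x0:x0+100],None,fx=4,fy=4,interpolation=cv2.INTER_CUBIC)
    for w,col in[(s["tool_pos"],(0,0,255)),(s["tool_pos"]+[0,0,.019],(0,255,0)),(loc((55,19,55)),(255,0,255)),(loc((55,-19,55)),(255,0,255)),(loc((-83,32.5,67)),(255,255,0))]:
        cv2.circle(cr,tuple(((P(w)-[x0,y0])*4).astype(int)),4,col,-1)
    out.append(cr)
cv2.imwrite("pics/m3.png",np.hstack(out))
```

```text
(no output)
```

View pics/m3.png

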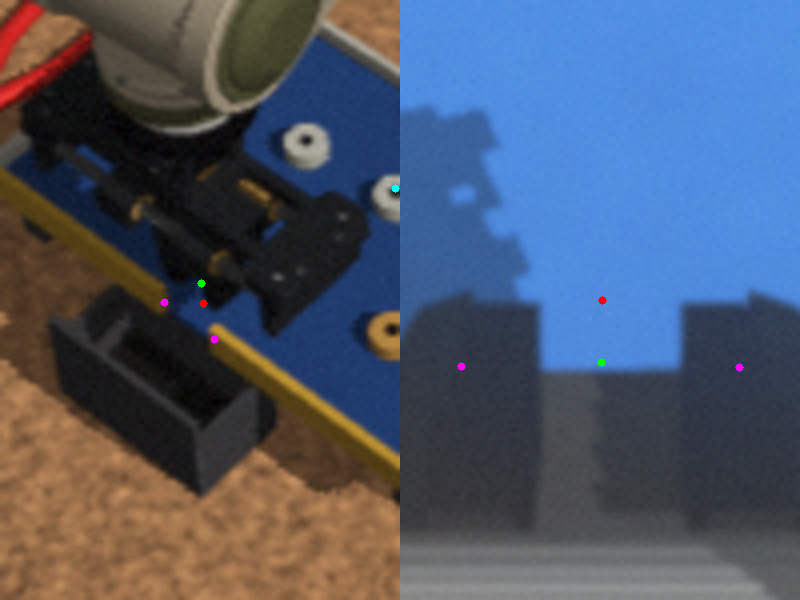

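The fingertips look roughly 10–15 mm higher than the TCP reading, so they passed over A. I'll back off a little and lower in small steps, watching the force, to find the floor.

```bash
python3 -m crank '1.5 0 0 0 0.818;0 0 0.1 0 0.818;0 0 0.1 0 0.818;0 0 0.1 0 0.818;0 0 0 0 0.818';python3 -m crank '0 0 0.1 0 0.818;0 0 0.1 0 0.818;0 0 0 0 0.818'; python3 -m crank '0 0 0.1 0 0.818;0 0 0.1 0 0.818;0 0 0 0 0.818'
```

```text
t: 6.15
tool_pos: [0.6074, -0.0701, 0.0562]
ee_rot: [0.189, 0.982, -0.0, -0.0]
wrist_force: [0.2, 0.0, -0.1]
grip_width: 0.0162
t: 6.45
tool_pos: [0.6071, -0.0699, 0.0542]
ee_rot: [0.189, 0.982, 0.0, -0.0]
wrist_force: [-0.2, -0.7, 0.1]
grip_width: 0.0161
t: 6.75
tool_pos: [0.607, -0.0699, 0.0523]
ee_rot: [0.189, 0.982, 0.0, -0.0]
wrist_force: [0.6, 0.4, 0.6]
grip_width: 0.0157
```

Already 3 mm "below the floor" without contact, so the tips are indeed higher than the TCP. I'll keep going down.

```bash
python3 -m crank '0 0 0.15 0 0.818;0 0 0.15 0 0.818;0 0 0 0 0.818';python3 -m crank '0 0 0.15 0 0.818;0 0 0.15 0 0.818;0 0 0 0 0.818'; python3 -m crank '0 0 0.1 0 0.818;0 0 0.1 0 0.818;0 0 0 0 0.818'
```

```text
t: 7.05
tool_pos: [0.607, -0.0699, 0.0492]
ee_rot: [0.189, 0.982, 0.0, -0.0]
wrist_force: [-0.4, 0.5, 0.3]
grip_width: 0.016
t: 7.35
tool_pos: [0.607, -0.0699, 0.0462]
ee_rot: [0.189, 0.982, 0.0, -0.0]
wrist_force: [0.4, 0.7, -0.3]
grip_width: 0.0161
t: 7.65
tool_pos: [0.607, -0.0699, 0.0443]
ee_rot: [0.189, 0.982, 0.0, -0.0]
wrist_force: [-0.2, -0.2, -0.6]
grip_width: 0.0161
```

```bash
python3 -m crank '0 0 0.1 0 0.818;0 0 0 0 0.818';python3 -m crank '0 0 0.1 0 0.818;0 0 0 0 0.818'; python3 -m crank '0 0 0.1 0 0.818;0 0 0 0 0.818'
python3 - <<'E'
from h import *
c=ctrl.get_calibration("scene");s=ctrl.get_state()
k=cv2.projectPoints(s["tool_pos"],c["rvec"],c["tvec"],c["camera_matrix"],None)[0].ravel().astype(int);print(k)
im=ctrl.read_camera("scene")[k[1]-45:k[1]+45,k[0]-60:k[0]+60,::-1]
cv2.imwrite("pics/s4.png",cv2.resize(im,None,fx=6,fy=6,interpolation=cv2.INTER_CUBIC))
E
```

```text
t: 7.85
tool_pos: [0.607, -0.0699, 0.0433]
ee_rot: [0.189, 0.982, 0.0, -0.0]
wrist_force: [-0.3, -0.6, 0.2]
grip_width: 0.0161
t: 8.05
tool_pos: [0.607, -0.0699, 0.0423]
ee_rot: [0.189, 0.982, 0.0, -0.0]
wrist_force: [-0.5, -0.0, -0.7]
grip_width: 0.0158
t: 8.25
tool_pos: [0.607, -0.0699, 0.0413]
ee_rot: [0.189, 0.982, 0.0, -0.0]
wrist_force: [0.6, -0.5, -0.5]
grip_width: 0.0161
[283 258]
```

View pics/s4.png

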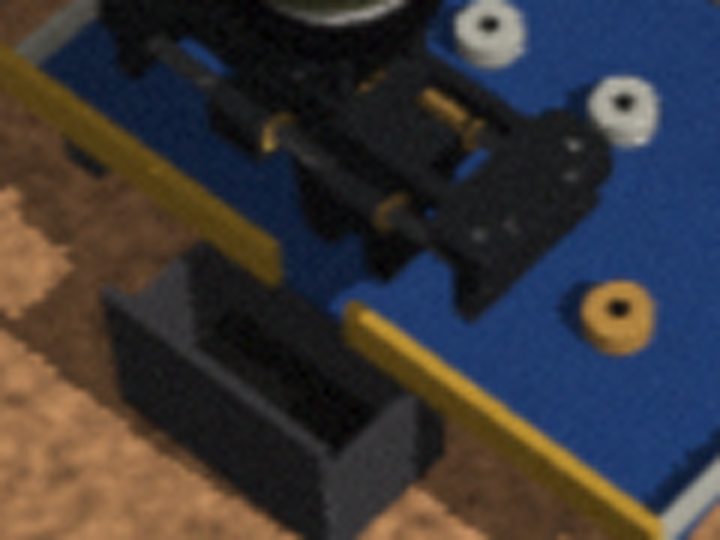

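The view shows the tips at (325,235) and (380,275), apparently still just clear of the floor. I'll continue down.

```bash
for i in 1; do python3 -m crank '0 0 0.1 0 0.818;0 0 0 0 0.818'; python3 -m crank '0 0 0.1 0 0.818;0 0 0 0 0.818';python3 -m crank '0 0 0.1 0 0.818;0 0 0 0 0.818';python3 -m crank '0 0 0.1 0 0.818;0 0 0 0 0.818'; done | grep -E "pos|force"
```

```text
tool_pos: [0.607, -0.0699, 0.0403]
wrist_force: [0.1, -0.9, -1.5]
tool_pos: [0.607, -0.0699, 0.0393]
wrist_force: [-0.0, -0.2, 0.3]
tool_pos: [0.607, -0.0699, 0.0383]
wrist_force: [-0.5, -1.0, 0.5]
tool_pos: [0.607, -0.0699, 0.0373]
wrist_force: [-0.5, 0.4, 0.1]
```

```bash
( python3 -m crank '0 0 0.1 0 0.818;0 0 0 0 0.818'; python3 -m crank '0 0 0.1 0 0.818;0 0 0 0 0.818';python3 -m crank '0 0 0.1 0 0.818;0 0 0 0 0.818';python3 -m crank '0 0 0.1 0 0.818;0 0 0 0 0.818' ) | grep -E "pos|force"
```

```text
tool_pos: [0.607, -0.0699, 0.0363]
wrist_force: [-0.6, -0.6, 0.3]
tool_pos: [0.6071, -0.0699, 0.0353]
wrist_force: [0.1, -0.3, -0.5]
tool_pos: [0.607, -0.0699, 0.0343]
wrist_force: [1.4, 0.4, 0.7]
tool_pos: [0.607, -0.0699, 0.0333]
wrist_force: [0.8, -0.0, -0.4]
```

Run:
```python
from h import *
s=ctrl.get_state();c=ctrl.get_calibration("wrist")
print(s["joint_torque"].round(1),s["tool_pos"],s["wrist_force"])
R=cv2.Rodrigues(c["rvec"])[0];o=-R.T@c["tvec"].ravel()
print("f",c["camera_matrix"][0,0],"cam rel tcp mm",((o-s["tool_pos"])*1000).round(),"axis",R[2].round(2))
print("depth tcp",(R@s["tool_pos"]+c["tvec"].ravel())[2],"depth from gap",c["camera_matrix"][0,0]*.0158/35)
ims=[]
for n,(a,b) in {"scene":((283,258)),"wrist":((None,None))}.items():
    im=ctrl.read_camera(n)[:,:,::-1]
    k=cv2.projectPoints(s["tool_pos"],ctrl.get_calibration(n)["rvec"],ctrl.get_calibration(n)["tvec"],c["camera_matrix"] if n=="wrist" else ctrl.get_calibration(n)["camera_matrix"],None)[0].ravel().astype(int);print(n,k)
    x0=min(max(k[0]-40,0),560);y0=min(max(k[1]-50,0),380)
    cr=cv2.resize(im[y0:y0+100,x0:x0+80],None,fx=5,fy=5,interpolation=cv2.INTER_CUBIC);cv2.circle(cr,(int(k[0]-x0)*5,int(k[1]-y0)*5),4,(0,0,255),-1);ims.append(cr)
cv2.imwrite("pics/m5.png",cv2.convertScaleAbs(np.hstack(ims),alpha=1.5))
```

```text
[ -0.  -53.2 -17.9  -0.    0.1   0. ] [ 0.6070195  -0.06988778  0.03330855] [ 0.80551093 -0.00183987 -0.38374538]
f 343.303328727323 cam rel tcp mm [-64.  26. 168.] axis [ 0.25 -0.1  -0.96]
depth tcp 0.18046474262145545 depth from gap 0.15497693125404868
scene [284 260]
wrist [319 274]
```

View pics/m5.png

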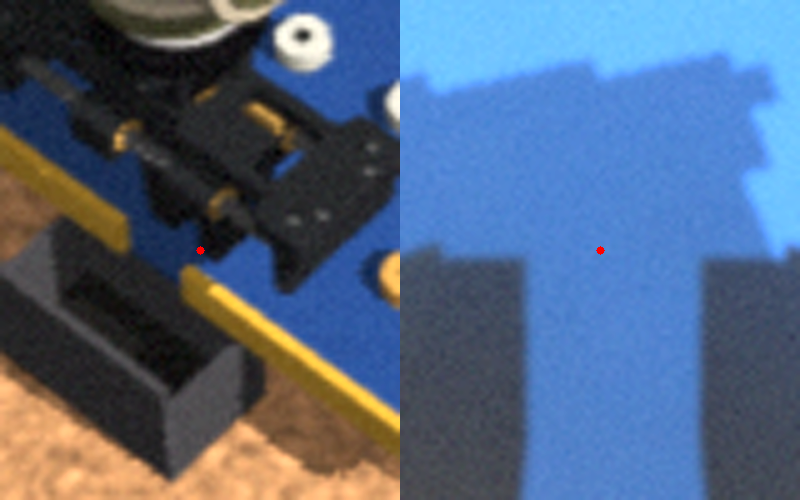

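From the wrist image (gap 35 px) the tips sit about 25 mm above the reported TCP, at z of about 58 mm. I'll continue the 1 mm feel.

```bash
( python3 -m crank '0 0 0.1 0 0.818;0 0 0 0 0.818'; python3 -m crank '0 0 0.1 0 0.818;0 0 0 0 0.818';python3 -m crank '0 0 0.1 0 0.818;0 0 0 0 0.818' ) | grep -E "pos|force"
```

```text
tool_pos: [0.6072, -0.0699, 0.0331]
wrist_force: [-1.6, -0.1, 4.8]
tool_pos: [0.6072, -0.07, 0.0331]
wrist_force: [-4.5, 0.2, 13.4]
tool_pos: [0.6073, -0.07, 0.0331]
wrist_force: [-8.2, 1.9, 21.1]
```

The floor is touched at TCP z = 33.1 mm, so the tips are 22 mm above the reported TCP and the pushing height is about 37 mm. I'll raise and go back behind A.

```bash
python3 -m crank '0 0 -1.7 0 0.818;0 0 -2 0 0.818;2 0.4 0 0 0.818;2 0.4 0 0 0.818;2 0.4 0 0 0.818;2 0.4 0 0 0.818;2 0.4 0 0 0.818;2 0.4 0 0 0.818;2 0.4 0 0 0.818;0.6 0.4 0 0 0.818;0 0 0 0 0.818' >/dev/null
python3 -m crank '0 0 1 0 0.818;0 0 1 0 0.818;0 0 1 0 0.818;0 0 0 0 0.818;0 0 0 0 0.818'
python3 - <<'E'
from h import *
T=np.load("T.npy");print(state(T))
E
```

```text
t: 12.2
tool_pos: [0.4834, 0.0139, 0.037]
ee_rot: [0.189, 0.982, 0.0, -0.0]
wrist_force: [-0.4, 0.2, -0.0]
grip_width: 0.0158
{'t': 12.2, 'tray_mm': array([-117.2,   32.1]), 'z': np.float64(37.0), 'xdir_deg': np.float64(-180.0), 'tilt': array([-0.001,  0.   , -1.   ]), 'w': 0.01577992462090173, 'F': array([-0.4,  0.2, -0. ]), 'q': array([-0.22,  0.49,  1.73, -0.  ,  0.92, -1.41])}
```

```bash
python3 -m crank '-0.5 0 0 0 0.818;-0.5 0 0 0 0.818;-0.5 0 0 0 0.818;-1 -0.3 0 0 0.818;-1 -0.3 0 0 0.818;-1 -0.3 0 0 0.818;-1 -0.3 0 0 0.818;-1 -0.3 0 0 0.818;-1 -0.3 0 0 0.818;-1 -0.3 0 0 0.818;-1 -0.3 0 0 0.818;-1 -0.3 0 0 0.818' >/dev/null
python3 -m crank '-1 -0.3 0 0 0.818;-1 -0.15 0 0 0.818;-1 0 0 0 0.818;-1 0 0 0 0.818;-0.8 0 0 0 0.818;-0.5 0 0 0 0.818;-0.2 0 0 0 0.818;0 0 0 0 0.818;0 0 0 0 0.818'
python3 - <<'E'
from h import *
T=np.load("T.npy");print(state(T))
cv2.imwrite("pics/s6.png",cv2.resize(cv2.convertScaleAbs(ctrl.read_camera("scene")[195:310,195:345,::-1],alpha=1.5),None,fx=5,fy=5,interpolation=cv2.INTER_CUBIC))
E
```

```text
t: 14.3
tool_pos: [0.62, -0.0745, 0.0374]
ee_rot: [0.189, 0.982, 0.0, -0.0]
wrist_force: [-0.8, 0.5, -0.2]
grip_width: 0.0163
{'t': 14.3, 'tray_mm': array([42.5,  0.9]), 'z': np.float64(37.4), 'xdir_deg': np.float64(-180.0), 'tilt': array([-0.,  0., -1.]), 'w': 0.01630321805731453, 'F': array([-0.8,  0.5, -0.2]), 'q': array([-0.31,  0.68,  1.32,  0.  ,  1.14, -1.5 ])}
```

View pics/s6.png

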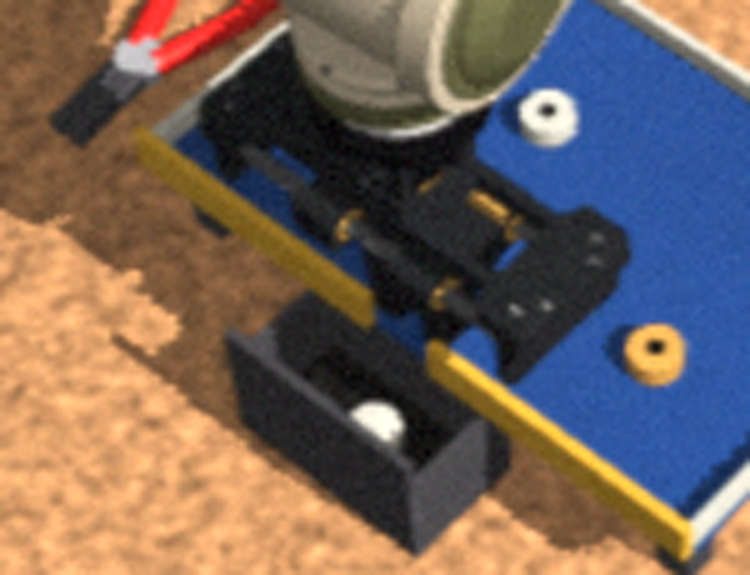

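A lies in the slot at (377,425), and B at (547,117) and brass at (655,353) are in place. B is next.

```bash
python3 -m crank '1 0 0 0 0.818;0 0 -1.5 0 0.818;0 0 -1.5 0 0.818;2 -0.4 0 0 0.818;2 -0.4 0 0 0.818;2 -0.4 0 0 0.818;2 -0.4 0 0 0.818;2 -0.4 0 0 0.818;2 -0.4 0 0 0.818;2 -0.5 0 0 0.818;0.4 -0.4 0 0 0.818;0 0 0 0 0.818' >/dev/null
python3 -m crank '0 0 1 0 0.818;0 0 1 0 0.818;0 0 1 0 0.818;0 0 0 0 0.818;0 0 0 0 0.818'
python3 - <<'E'
from h import *
T=np.load("T.npy");print(state(T))
E
```

```text
t: 16.05
tool_pos: [0.465, -0.048, 0.037]
ee_rot: [0.189, 0.982, 0.0, -0.0]
wrist_force: [-0.5, -0.1, -0.2]
grip_width: 0.0162
{'t': 16.05, 'tray_mm': array([-111.3,  -32.2]), 'z': np.float64(37.0), 'xdir_deg': np.float64(-180.0), 'tilt': array([-0.001,  0.   , -1.   ]), 'w': 0.016162438317637067, 'F': array([-0.5, -0.1, -0.2]), 'q': array([-0.36,  0.47,  1.78,  0.  ,  0.9 , -1.55])}
```

```bash
python3 -m crank '-0.5 0 0 0 0.818;-0.5 0 0 0 0.818;-0.5 0 0 0 0.818;-1 0.3 0 0 0.818;-1 0.3 0 0 0.818;-1 0.3 0 0 0.818;-1 0.3 0 0 0.818;-1 0.3 0 0 0.818;-1 0.3 0 0 0.818;-1 0.3 0 0 0.818;-1 0.3 0 0 0.818;-1 0.3 0 0 0.818' >/dev/null
python3 -m crank '-1 0.3 0 0 0.818;-1 0.3 0 0 0.818;-1 0 0 0 0.818;-0.9 0 0 0 0.818;-0.6 0 0 0 0.818;-0.4 0 0 0 0.818;0 0 0 0 0.818;0 0 0 0 0.818;0 0 0 0 0.818'
python3 - <<'E'
from h import *
T=np.load("T.npy");print(state(T))
im=cv2.imwrite("pics/s7.png",cv2.resize(cv2.convertScaleAbs(ctrl.read_camera("scene")[195:310,195:345,::-1],alpha=1.5),None,fx=5,fy=5,interpolation=cv2.INTER_CUBIC))
E
```

```text
t: 18.15
tool_pos: [0.62, -0.0745, 0.0375]
ee_rot: [0.189, 0.982, 0.0, -0.0]
wrist_force: [0.4, 0.1, 1.0]
grip_width: 0.0162
{'t': 18.15, 'tray_mm': array([42.4,  0.8]), 'z': np.float64(37.5), 'xdir_deg': np.float64(-180.0), 'tilt': array([-0.,  0., -1.]), 'w': 0.016226470086144203, 'F': array([0.4, 0.1, 1. ]), 'q': array([-0.31,  0.68,  1.32,  0.  ,  1.14, -1.5 ])}
```

View pics/s7.png

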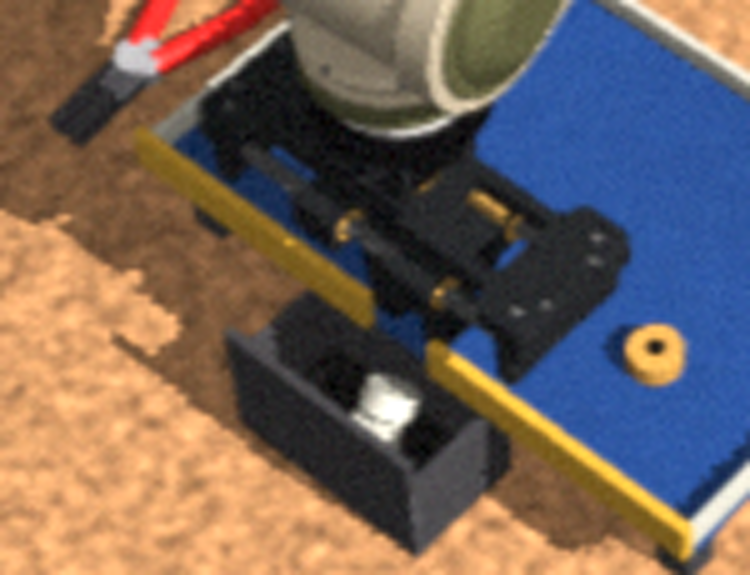

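A and B are both in the slot at (385,405). For C I'll translate beside it, turn the tool 90°, and push along +y to the middle.

```bash
python3 -m crank '1 0 0 0 0.818;0 0 -1.5 0 0.818;0 0 -1.5 0 0.818;1 -2 0 0 0.818;1 -2 0 0 0.818;1 -2 0 0 0.818;1.1 -2 0 0 0.818;0 -2 0 0 0.818;0 -1.6 0 0 0.818;0 0 0 0 0.818' >/dev/null
python3 -m crank '0 0 0 0.143 0.818;0 0 0 0.143 0.818;0 0 0 0.143 0.818;0 0 0 0.143 0.818;0 0 0 0.143 0.818;0 0 0 0.143 0.818;0 0 0 0.143 0.818;0 0 0 0.143 0.818;0 0 0 0.143 0.818;0 0 0 0.143 0.818;0 0 0 0.141 0.818;0 0 0 0 0.818'
python3 - <<'E'
from h import *
T=np.load("T.npy");print(state(T))
c=ctrl.get_calibration("wrist");np.savez("w8.npz",**c)
cv2.imwrite("pics/w8.png",ctrl.read_camera("wrist")[:,:,::-1])
E
```

```text
t: 20.4
tool_pos: [0.5302, -0.1627, 0.0674]
ee_rot: [0.828, 0.56, 0.0, -0.0]
wrist_force: [0.3, 0.1, -0.1]
grip_width: 0.0159
{'t': 20.4, 'tray_mm': array([  -8.1, -114.5]), 'z': np.float64(67.4), 'xdir_deg': np.float64(90.0), 'tilt': array([ 0.,  0., -1.]), 'w': 0.015929098097452854, 'F': array([ 0.3,  0.1, -0.1]), 'q': array([-0.51,  0.54,  1.5 ,  0.  ,  1.1 , -0.13])}
```

View pics/w8.png

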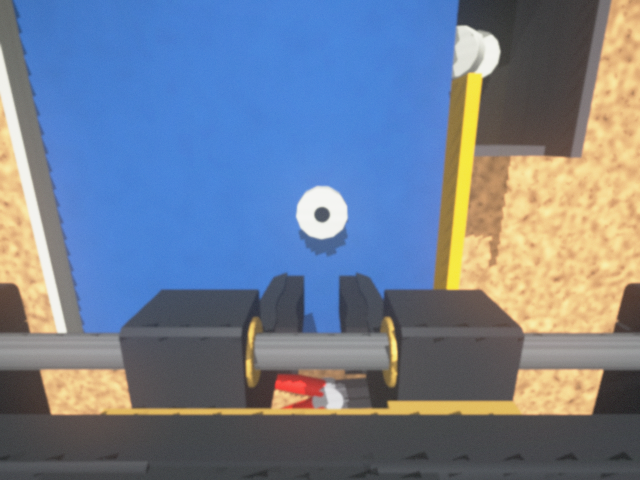

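The wrist view shows C at (322,212), centred ahead of the finger gap, with the two dropped spacers at (475,52) in the slot. Now I'll push C along +y.

```bash
python3 -m crank '0 0 1 0 0.818;0 0 1 0 0.818;0 0 1 0 0.818;0 0 0 0 0.818;0.7 0 0 0 0.818;0.7 0 0 0 0.818;1 0 0 0 0.818;1 0 0 0 0.818;1 0 0 0 0.818;1 0 0 0 0.818;1 0 0 0 0.818;1 0 0 0 0.818' >/dev/null
python3 -m crank '1 0 0 0 0.818;0.7 0 0 0 0.818;0.3 0 0 0 0.818;0.2 0 0 0 0.818;0 0 0 0 0.818;0 0 0 0 0.818;-1 0 0 0 0.818;-1 0 0 0 0.818;0 0 -1.5 0 0.818;0 0 -1.5 0 0.818;0 0 0 0 0.818'
python3 - <<'E'
from h import *
T=np.load("T.npy");print(state(T))
c=ctrl.get_calibration("wrist");np.savez("w9.npz",**c)
im=ctrl.read_camera("wrist");cv2.imwrite("pics/w9.png",im[:,:,::-1])
h=cv2.cvtColor(im,cv2.COLOR_RGB2HSV)
m=((h[:,:,1]<60)&(h[:,:,2]>180)).astype(np.uint8);m[270:]=0
n,l,st,ce=cv2.connectedComponentsWithStats(m)
for i in range(1,n):
    if st[i,4]>200: print(st[i],ce[i].round(),((px2w(c,ce[i],.067)-T[:2])@rot(T[2])*1000).round(1))
E
```

```text
t: 22.75
tool_pos: [0.5586, -0.0941, 0.069]
ee_rot: [0.828, 0.56, 0.001, 0.001]
wrist_force: [-0.4, -0.1, -1.7]
grip_width: 0.0162
{'t': 22.75, 'tray_mm': array([ -7.2, -40.2]), 'z': np.float64(69.0), 'xdir_deg': np.float64(90.0), 'tilt': array([ 0.003, -0.001, -1.   ]), 'w': 0.016152390603385382, 'F': array([-0.4, -0.1, -1.7]), 'q': array([-0.38,  0.55,  1.47, -0.  ,  1.12,  0.01])}
[   0   47   53  223 2302] [ 23. 167.] [[-152.2   16.7]]
[ 437  165   44   43 1402] [457. 184.] [[60.3  8. ]]
[ 293  171   52   53 1930] [319. 197.] [[-8.3  1.9]]
```

C is now at tray (-8, 2). I'll turn back, get behind it and push through.

```bash
python3 -m crank '0 0 0 -0.143 0.818;0 0 0 -0.143 0.818;0 0 0 -0.143 0.818;0 0 0 -0.143 0.818;0 0 0 -0.143 0.818;0 0 0 -0.143 0.818;0 0 0 -0.143 0.818;0 0 0 -0.143 0.818;0 0 0 -0.143 0.818;0 0 0 -0.143 0.818;0 0 0 -0.141 0.818;0 0 0 0 0.818' >/dev/null
python3 -m crank '1.8 0 0 0 0.818;1.7 0 0 0 0.818;0 2.1 0 0 0.818;0 2.1 0 0 0.818;0 0 0 0 0.818;0 0 1 0 0.818;0 0 1 0 0.818;0 0 1 0 0.818;0 0 0 0 0.818;0 0 0 0 0.818'
python3 - <<'E'
from h import *
T=np.load("T.npy");print(state(T))
E
```

```text
t: 25.0
tool_pos: [0.541, -0.0411, 0.037]
ee_rot: [0.19, 0.982, 0.0, -0.0]
wrist_force: [0.9, 0.0, 0.1]
grip_width: 0.0161
{'t': 25.0, 'tray_mm': array([-43.3,   2.4]), 'z': np.float64(37.0), 'xdir_deg': np.float64(180.0), 'tilt': array([-0.001,  0.   , -1.   ]), 'w': 0.016078387422246113, 'F': array([0.9, 0. , 0.1]), 'q': array([-0.29,  0.57,  1.57, -0.  ,  1.01, -1.48])}
```

Now 8.6 cm forward and 0.15 cm sideways, then back off, raise and clear the view.

```bash
python3 -m crank '-0.7 0 0 0 0.818;-0.7 0 0 0 0.818;-1 -0.05 0 0 0.818;-1 -0.05 0 0 0.818;-1 -0.05 0 0 0.818;-1 0 0 0 0.818;-1 0 0 0 0.818;-1 0 0 0 0.818;-0.7 0 0 0 0.818;-0.5 0 0 0 0.818;0 0 0 0 0.818;0 0 0 0 0.818'
python3 -m crank '1 0 0 0 0.818;1 0 -1 0 0.818;1 0 -2 0 0.818;2 0 -3 0 0.818;3 0 -3 0 0.818;3 0 -2 0 0.818;3 0 0 0 0.818;3 0 0 0 0.818;2 0 0 0 0.818;0 0 0 0 0.818;0 0 0 0 0.818'
python3 - <<'E'
from h import *
print(state(np.load("T.npy")))
a=ctrl.read_camera("scene")[195:310,195:345,::-1];b=ctrl.read_camera("top")[185:340,245:445,::-1]
f=lambda i:cv2.resize(cv2.convertScaleAbs(i,alpha=1.3),(400,308),interpolation=cv2.INTER_CUBIC)
cv2.imwrite("pics/f.png",np.hstack([f(a),f(b)]))
E
```

```text
t: 26.2
tool_pos: [0.6203, -0.0741, 0.0373]
ee_rot: [0.189, 0.982, 0.0, -0.0]
wrist_force: [0.2, 0.3, -1.1]
grip_width: 0.016
t: 27.3
tool_pos: [0.4444, -0.0036, 0.1482]
ee_rot: [0.189, 0.982, -0.0, 0.001]
wrist_force: [-0.5, 0.3, -0.8]
grip_width: 0.0161
{'t': 27.3, 'tray_mm': array([-146.9,    1.3]), 'z': np.float64(148.2), 'xdir_deg': np.float64(-180.0), 'tilt': array([ 0.002, -0.   , -1.   ]), 'w': 0.01610740063711292, 'F': array([-0.5,  0.3, -0.8]), 'q': array([-0.28,  0.27,  1.69, -0.  ,  1.18, -1.47])}
```

View pics/f.png

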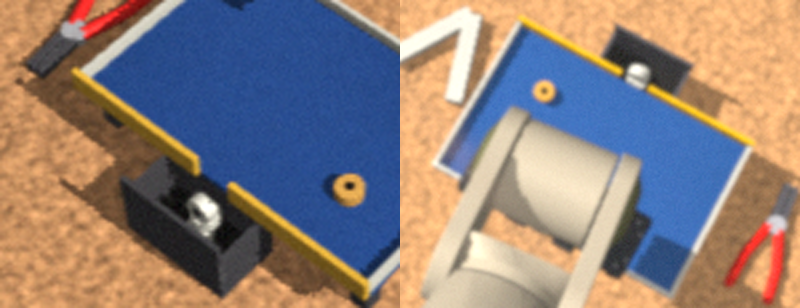

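All three spacers appear in the slot in a pile: scene (207,205), top (638,75). The tray is empty apart from brass. To confirm the pile's height, I'll triangulate the white blob from both cameras numerically.

Run:
```python
from h import *
T=np.load("T.npy");Ps=[];pts=[];tops=[]
for n,(x0,x1,y0,y1) in {"scene":(240,295,250,300),"top":(350,380,195,235)}.items():
    c=ctrl.get_calibration(n);im=ctrl.read_camera(n);h=cv2.cvtColor(im,cv2.COLOR_RGB2HSV)[y0:y1,x0:x1]
    m=((h[:,:,1]<70)&(h[:,:,2]>110)).astype(np.uint8)
    k,l,st,ce=cv2.connectedComponentsWithStats(m)
    i=1+np.argmax(st[1:,4]);print(n,st[1:].tolist());print("\n".join("".join(".#"[v] for v in r) for r in m))
    uv=ce[i]+[x0,y0];pts.append(uv);R=cv2.Rodrigues(c["rvec"])[0];Ps.append(c["camera_matrix"]@np.c_[R,c["tvec"].ravel()])
    for z in(.005,.03,.05): print(z,((px2w(c,uv,z)-T[:2])@rot(T[2])*1000-[55,0]).round(1))
X=cv2.triangulatePoints(Ps[0],Ps[1],pts[0],pts[1]).ravel();X=X[:3]/X[3]
print("gate frame mm",((X[:2]-T[:2])@rot(T[2])*1000-[55,0]).round(1),"z rel floor",round((X[2]-.055)*1000,1))
```

```text
scene [[27, 17, 11, 16, 93]]
.......................................................
.......................................................
.......................................................
.......................................................
.......................................................
.......................................................
.......................................................
.......................................................
.......................................................
.......................................................
.......................................................
.......................................................
.......................................................
.......................................................
.......................................................
.......................................................
.......................................................
..............................#........................
............................#####......................
.......
[... 2524 characters left out ...]
...........
..............................
...........#####..............
..........########............
.........##########...........
.........##########...........
.........##########...........
.........##########...........
........##########............
........##########............
........#########.............
........#########.............
..........########............
............######............
..............###.............
..............................
..............................
..............................
..............................
..............................
0.005 [[27.  4.]]
0.03 [[20.1  2.9]]
0.05 [[14.7  2.1]]
gate frame mm [18.5  4.1] z rel floor -22.7
```

The pile centroid is 23 mm below the floor, but the pieces are tilted, so I'll measure the topmost one from the wrist camera above the slot.

```bash
python3 -m crank '-2.6 0 0 0 0.818;-2.6 0 0 0 0.818;-2.6 0 0 0 0.818;-2.6 0 0 0 0.818;-2.6 0 0 0 0.818;-2.6 0 0 0 0.818;-2.6 0 0 0 0.818;-2.5 0 0 0 0.818;0 0 0 0 0.818;0 0 0 0 0.818;0 0 0 0 0.818'
cat > wv.py <<'E'
from h import *
import sys
T=np.load("T.npy");c=ctrl.get_calibration("wrist");im=ctrl.read_camera("wrist")
cv2.imwrite(sys.argv[1],im[:,:,::-1]);np.savez(sys.argv[1]+".npz",**c)
L=lambda q:np.r_[T[:2]+rot(T[2])@(np.array(q[:2])/1000),q[2]/1000]
P=lambda q:cv2.projectPoints(L(q),c["rvec"],c["tvec"],c["camera_matrix"],None)[0].ravel()
u=np.array([P((x,y,30)) for x in(55,107) for y in(-50,50)]);a=np.clip(u.min(0)-5,0,None).astype(int);b=(u.max(0)+5).astype(int);print(a,b)
h=cv2.cvtColor(im,cv2.COLOR_RGB2HSV)[a[1]:b[1],a[0]:b[0]]
m=((h[:,:,1]<80)&(h[:,:,2]>120)).astype(np.uint8)
print(state(T)["tray_mm"])
k,l,st,ce=cv2.connectedComponentsWithStats(m)
for i in range(1,k):
    if st[i,4]>60: print(st[i],ce[i]+a)
i=1+np.argmax(st[1:,4]);x,y,w,hh=st[i,:4]
g=h[y:y+hh,x:x+w,2]
print("\n".join("".join(" .:-=+*#%@"[min(9,int(v)//26)] for v in r) for r in g))
E
python3 wv.py pics/v1.png
python3 -m crank '-1.5 0 0 0 0.818;-1.5 0 0 0 0.818;0 0 0 0 0.818;0 0 0 0 0.818' >/dev/null; python3 wv.py pics/v2.png
```

```text
t: 28.6
tool_pos: [0.6357, -0.0802, 0.1473]
ee_rot: [0.189, 0.982, 0.0, -0.0]
wrist_force: [-0.1, 0.6, 0.1]
grip_width: 0.016
[254 213] [382 280]
[59.1  1.4]
[ 51  13  34  33 939] [321.91586794 241.38977636]
[92 12 36  2 72] [363.5 225.5]
[  0  28   6  39 169] [255.82248521 259.81065089]
===++*********************++======
---=+**********************+=-----
:-=+**###*******####********+=-:::
-=+*#%%%%#**####%%%%######%%#+-:-:
-=*%%%%%%##%%%%%%@@%%%%%%%%@%*=-::
-+%%@@@@%%%%@@@@@@@@%%@@@@@@%#+-::
=*%@@@@@@%%@@@@@@@@@@@@@@@@@@%*--:
+#%@%%%%%%%@@@@@@@@@@@@@@@@@@%#=-:
+#%%%%%###%%%%%%%%%%%%%%%@@@@%#+-:
=*###******#############%%%%%%#+-:
=+****++++++*++++++++*+***####*=-:
-++++++++++++++++++++++++++***+=--
-=++++++++++++++++++++++++++++++=-
-=++++++++++++++++++++++++++++**+=
-==+++++++++++++++++++++++++**###+
--=++++++++++++++++++++****##%%%%+
--=++++**************###%%%%@@@@%+
:-=++++***#####%%%%%%%%@@@@@@@@@%+
:-=+++***###%%%%%%@@@@@@@@@@@@@@%+
:-=+++***##%%%%%@@@@@@@@@@@@@@@@%+
:-=+++***##%%%%%@@@@@@@@@@@@@@@@%+
:-=+++***##%%%%%@@@@@@@@@@@@@@@@%+
:-=+++***##%%%%%@@@@@@@@@@@@@@@@%+
:-==++
[... 1225 characters left out ...]

-==+++***###%%%%%%@@@@@@@@@@@@@@%*
--=+++***##%%%%%@@@@@@@@@@@@@@@@%*
--=+++***##%%%%%@@@@@@@@@@@@@@@@%*
:-=+++***##%%%%%@@@@@@@@@@@@@@@@%*
:-=+++***##%%%%%@@@@@@@@@@@@@@@@%*
:-=+++***##%%%%@@@@@@@@@@@@@@@@@%*
--=++***###%%%%%@@@@@@@@@@@@@@@@%*
:-=+++**###%%%%@@@@@@@@@@@@@@@@@%*
:-=+++**###%%%%@@@@@@@@@@@@@@@@@%*
--=+++**##%%%%%@@@@@@@@@@@@@@@@@%+
:-=+++**##%%%%%@@@@@@@@@@@@@@@@%#+
:--=+***##%%%%%@@@@@@@@@@@@@@@%#*=
::--+*###%%%%%%@@@@@@@@@@@@@%##+=-
:::-=*%%%%%%%%@@@@@@@@@@@@@%*+=--:
:::-=+#%%@@@@@@@@@@@@@@@@%%*=--:::
::::-=*#%%@@@@@@@@@@@@@@%%*=-:::::
:::::-=+*%%%@@@@@@@@@@%%#*=-::::::
--:::--=+*#%%%%%@@@%%%#*+=-:::::::
:--::----=+*###%%%%##*+=--::::::::
-----------==+++++++==--::::::::::
```

Run:
```python
from h import *
T=np.load("T.npy");C=[dict(np.load(f"pics/v{i}.png.npz")) for i in(1,2)]
Ps=[c["camera_matrix"]@np.c_[cv2.Rodrigues(c["rvec"])[0],c["tvec"].ravel()] for c in C]
g=[cv2.cvtColor(cv2.imread(f"pics/v{i}.png"),cv2.COLOR_BGR2GRAY) for i in(1,2)]
# patches (u,v) in v1, matched in v2 by subpixel template search
for n,(u,v) in {"right rim of upper face":(331,242),"barrel low rim":(322,255),"other disc":(322,231),"other disc right":(333,231),"bar end L":None or (345,225)}.items():
    r=6;t=g[0][v-r:v+r+1,u-r:u+r+1];s=g[1][v-60:v-15,u-12:u+13]
    m=cv2.matchTemplate(s,t,cv2.TM_CCOEFF_NORMED);_,q,_,(x,y)=cv2.minMaxLoc(m)
    if 0<y<m.shape[0]-1: a,b,d=m[y-1:y+2,x];y=y+.5*(a-d)/(a-2*b+d)
    p2=np.array([u-12+x+r,v-60+y+r],float)
    X=cv2.triangulatePoints(Ps[0],Ps[1],np.array([u,v],float),p2).ravel();X=X[:3]/X[3]
    print(n,round(q,2),p2,"gate xy",((X[:2]-T[:2])@rot(T[2])*1000-[55,0]).round(1),"z rel floor",round((X[2]-.055)*1000,1))
```

```text
right rim of upper face 0.93 [331.         206.17550659] gate xy [16.9 10.2] z rel floor -11.0
barrel low rim 1.0 [321.         223.16282654] gate xy [37.3  2.5] z rel floor -37.6
other disc 0.95 [322.         196.42866516] gate xy [11.4  2.8] z rel floor -25.5
other disc right 0.98 [333.         196.26702881] gate xy [11.  12.2] z rel floor -24.3
bar end L 0.9 [345.         185.31610107] gate xy [-2.3 19.9] z rel floor 8.0
```

The highest pile feature is about 11 mm below the floor and the others are 24–38 mm below it, so all the centres lie deeper than 8 mm. The robot is clear, so I'm handing in.

Run:
```python
from station import ctrl
print(ctrl.hand_in())
```

```text
the job is handed in; nothing more can be done
None
```

I pushed the three aluminium spacers through the gate one at a time with the tips of the part-opened fingers, and handed in at about 29 s. I pushed A and B straight in. C went sideways to the middle first, then through.

**Missed pass:** The first pass went over spacer A without touching it. With the fingers part open, the tips sit 22 mm above the reported TCP. I found this by lowering onto the tray floor until it pressed with about 21 N, then corrected the pushing height.

**Last checks:**
- **Spacers:** The tray was empty except for the brass spacer, and all three silver ones lay in the slot in a tilted pile. Triangulated points on the pile were 11 to 38 mm below floor height. The 11 mm point is one upper edge and the least certain, so I inferred that every centre is below the 8 mm limit; I did not measure each one.
- **Brass and bystanders:** In the last pictures the brass spacer, chevron and pliers looked unmoved, judged by eye. I did not recheck the block, strip, flask or sander, but the arm never went near them at low height.
- **Camera agreement:** The cameras differed by 2 to 5 mm on the same points, and the tray's corners fitted to within about 5 mm. Neither affected the pushes.

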